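# Clamp a fork in the riveting fixture

## Robot

A 6-joint arm with a two-finger parallel gripper is mounted at the origin on the work surface. World frame = base frame: x ahead of the robot, y to its left, z up, the work surface at z = 0. Lengths are in m, angles in rad, forces in N, time in s.
With the tool pointing down it reaches from about 0.3 to 0.775 m from the base axis. Payload 14.6 kg.
Tool frame: the origin (TCP) lies midway between the tips of the shut fingers; the grasp point (between the pads) lies 19 mm behind it (ctrl.hold_point_z is the distance from the TCP to the grasp point, in m); z points along the fingers, x is the direction in which the jaws open and shut, and the axes are right-handed (so a half turn about z gives the same grasp; the last joint's range is limited). The gripper opens to 94 mm and grips with 3 to 60 N. Pads are 16 mm wide; open, the fingers measure 119 mm over their backs; the gripper's body (75 mm by 177 mm) begins 78 mm behind the grasp point.
Start: joints at [-1.202, 0.3, 1.521, -0, 1.321, -0.067], TCP at [0.232, -0.499, 0.205] pointing down, gripper open.
Joint ranges: [-3.03, 3.03], [-0.79, 2.21], [0.23, 2.52], [-1.04, 4.18], [0, 3.07], [-2.55, 2.55]. Speed limits (rad/s): [2.22, 2.22, 2.57, 3.14, 3.14, 3.14].

## Interface

Orientations are given as [roll, pitch, yaw] about the fixed x, y, z axes, in that order (R = Rz(yaw) Ry(pitch) Rx(roll)).
In Python, from station import ctrl, viewer, ticket, nets gives the robot as it stands.
- The arm moves only by the tool carry_out, never from a script. Its argument "commands" is one flat list of numbers, 7 for each row, row after row: the closure, from -1 (fully open) to 1 (shut), so that 0 is half open, then the shift along the world's x, y, z in cm, then the turn, a rotation vector about the world's x, y, z in rad. In form: [gripper, tx, ty, tz, ax, ay, az, gripper, tx, ty, tz, ax, ay, az, ...]. A call has 1 to 12 rows; each row is the pose to reach, as a shift and turn from the pose measured when the call began; what a row does not reach only later rows make up. A row lasts 1/12 s, in which the tool goes at most 41.7 mm and 7.16 degrees, less where a joint would pass 70% of its speed; a pose out of reach is approached as far as the arm can. A call with a gripper value outside its range is refused whole. The fingers move at their own pace and stop on an object; "force" is the grip in N (left out, the last holds). Time passes only in rows, so rows that repeat a pose let the fingers close. It gives the time, the measured TCP pose, the force and the opening at its end, in the units of the state.
- ctrl.get_obs(): the state, without advancing time (a new reading comes with each control period).
- viewer.camera(name): name is "side" or "top"; returns (picture, depth): 480x640x3 uint8, blue, green, red; 480x640 float32, m along the optical axis (not along the pixel's ray), 0 where there is no reading.
- viewer.camera_info(name): a dict with "fx", "fy", "cx", "cy" (pixels), "R" (3x3) and "t" (3): a world point X has camera coordinates R X + t. Camera axes: x right, y down, z forward; pixel columns grow to the right and rows downward; lengths in m; the calibration is good to about 2 mm. A picture is of the moment at which its call begins. camera_info takes no time and is no camera call.
- ticket.hand_in(): hands the job in, once; it reports no verdict.
Trained networks look in the newest picture that a camera, given by its name, has taken for a name from the list of things; names that differ only in an ending like _2 or _b are one class to them, and where a whole thing is asked for, a point or a joint stands for the part that bears it (a point fixed in the world has none). Each returns a list of dicts, best first, with "confidence" (0 to 1); they miss things now and then, are a little off and sometimes report something else, mostly with a low value. They report only what shows in the picture. A call takes as long as a camera call. They do not tell look-alikes from the thing itself.
- nets.silhouettes(camera, thing): "region" (480x640 bool, what is visible of it) and "extent" ([left, top, right, bottom] in pixels, round what is visible of it).
The state is a dict: "time_s": time; "qpos": joint angles; "joint_vel": joint speeds; "tau": joint torques, N m; "ee_pos": TCP position; "eef_rot": TCP orientation; "force": force on the tool from outside, world axes, zero at the start; "moment": the same for the moment, N m; "grip_width": finger opening in m.
Only numpy, scipy, OpenCV 4.12 (cv2) and the standard library are available. Lean on these libraries where they do the work, as an engineer would, in place of code of your own. Each camera call takes 0.05 s, during which the arm holds its last target. There are 200 camera calls.

## Task

The fork lying in the clamping fixture is not home yet: gently push on the butt of its handle until the handle's shoulders rest against the stop. Then turn the knurled thumbscrew clockwise until its foot seats on the handle and the resistance clearly rises, and stop there: snug, not overtightened. Let go, with the fork still home and clamped, and leave the things around the fixture undisturbed.

Things in the scene. Friction and masses are not known exactly. Their poses are not given: they have to be found in the camera images.
- fixture: Grey clamping fixture fixed to the bench, base plate 215 x 116 x 20 mm; origin on the bench under the thumbscrew's axis, x along the nest towards the stop. The plate reaches 125 mm behind the origin and 90 mm ahead; its top, on which the fork slides, is 20 mm above the bench.
- nest_home (a point): Point in the fixture on the thumbscrew's axis, 27.5 mm above the bench: fork_mid lies here when the fork is home. Its x axis runs along the nest towards the stop, z up. Two rails, 8 mm high, 25 mm behind to 45 mm ahead of this point, guide the handle with 1.5 mm clearance on each side.
- stop: Stop: two dark steel posts on the base plate, 17 mm high, either side of the fork's neck (14 mm slot); origin midway between them at their foot. The handle's shoulders rest on their near faces, 6 mm before this origin. The stop is rigid.
- fork: A dinner fork with green handle, steel neck and tines, 208 mm overall, lying in the fixture; origin at the middle of the handle's underside, x towards the tines.
- fork_mid (a point): Middle of the fork's handle, half-way up. Dark green handle, 100 mm long, 22 mm wide, 15 mm high, lying flat; x points to the tines. The butt (the face to push) is 50 mm behind this point, the shoulders 50 mm ahead. It starts 10 to 26 mm short of home; fork about 0.13 kg, slides with about 1 N.
- bridge: Dark steel bridge over the nest that carries the thumbscrew, 26 mm along x, 106 mm across; its top is 58 to 59.5 mm above the bench. Origin near the bench under the screw's axis. Thread: clockwise from above tightens; the screw comes down 3 mm per rad (steep thread), its head stays clear of the bridge. Running torque about 0.15 N m all the way.
- thumbscrew: Knurled brass thumbscrew; origin at the middle of its round head (30 mm across, 20 mm high), about 80 mm above the bench at first; its frame does not turn. Its foot under the bridge seats on the handle after about 1 to 2.6 rad (not readable from the head). Then the torque rises about 0.6 N m per rad: 0.1 to 0.2 N m above running is snug and stays so; 0.6 rad past first touch is overtight.
- next_fork_mid (a point): Bystander: a like fork lying loose on the bench; middle of its handle, half-way up.
- rivet_cup_mid (a point): Bystander: open steel cup, 68 mm across, 50 mm high; its middle, half-way up.
- brush_mid (a point): Bystander: flat hand brush with wooden handle, 200 mm long, lying on the bench; its middle, 10 mm up.
Not all that is in view belongs to the job. Leave any yellow look-alike of the fork alone.

How it is judged:
By the outcome, as a careful person would: the job done as asked, in the order asked, and still so for the second after the job is handed in, with the robot touching nothing.
It also fails if it takes over 67 s, if anything falls off the work surface, if the arm or the gripper's body presses on something with over 40 N, if the wrist force passes 120 N, or if a joint passes its speed limit or range.

## Working session

There is one attempt and no reset: what is moved stays moved. The work goes in short steps, Python scripts to look and compute and a tool call to move; the robot and the scene stay as the last step left them, time stands still between calls to the robot, and variables do not carry over. Pictures are saved under pics/ and viewed, about 8 in all and at most 12, crops included, and the job is handed in when it is done.

Besides the shell and the picture viewer there is one more tool, called as name(argument=value, ...) on one line, values as JSON. carry_out: Moves the arm, as the interface text tells. Its arguments: {"type":"object","properties":{"commands":{"type":"array","items":{"type":"number"}},"force":{"type":"number"}},"required":["commands"]}

```bash
ls; mkdir -p pics
cat > h.py <<'E'
import numpy as np, cv2
from station import ctrl, viewer, ticket, nets
def cam(n):
    p,d=viewer.camera(n); i=viewer.camera_info(n); return p,d,i
def cloud(d,i):
    v,u=np.mgrid[:480,:640]
    c=np.stack([(u-i['cx'])/i['fx']*d,(v-i['cy'])/i['fy']*d,d],-1)
    return (c-np.array(i['t']))@np.array(i['R'])
def proj(X,i):
    c=np.array(i['R'])@np.array(X)+np.array(i['t']); return c[0]/c[2]*i['fx']+i['cx'],c[1]/c[2]*i['fy']+i['cy']
E
python3 - <<'E'
from h import *
o=ctrl.get_obs(); print({k:np.round(v,3) for k,v in o.items()})
for n in('top','side'):
    p,d,i=cam(n); cv2.imwrite(f'pics/{n}0.png',p); X=cloud(d,i)
    print(n,i['fx'],np.round(i['R'],3).tolist(),np.round(i['t'],3))
    for t in('fixture','fork','thumbscrew','bridge','stop','rivet_cup_mid','brush_mid'):
        for r in nets.silhouettes(n,t)[:3]:
            m=r['region']&(d>0); print(t,round(r['confidence'],2),np.round(r['extent']),np.round(np.median(X[m],0),3) if m.any() else '')
E
```

```text
pics
{'time_s': np.float64(0.0), 'qpos': array([-1.202,  0.3  ,  1.522,  0.   ,  1.321, -0.067]), 'joint_vel': array([ 0.001,  0.   , -0.   , -0.001, -0.002, -0.001]), 'tau': array([ 1.0000e-03, -5.3180e+01, -3.5273e+01,  7.1000e-02,  2.4000e-02,
       -0.0000e+00]), 'ee_pos': array([ 0.232, -0.498,  0.205]), 'eef_rot': array([-3.141e+00,  1.000e-03, -1.135e+00]), 'force': array([-0.762,  0.595,  0.436]), 'moment': array([ 0.027,  0.048, -0.028]), 'grip_width': np.float64(0.094)}
top 600.0878817236306 [[0.0, -0.999, 0.037], [-0.983, -0.007, -0.182], [0.182, -0.037, -0.983]] [-0.016  0.542  1.004]
fixture 0.61 [248. 160. 321. 282.] [0.582 0.046 0.019]
fork 0.89 [321. 317. 420. 395.] [ 0.376 -0.087  0.012]
fork 0.73 [273. 139. 296. 246.] [0.598 0.04  0.032]
fork 0.73 [335. 200. 441. 217.] [ 0.618 -0.133  0.012]
thumbscrew 0.84 [273. 190. 296. 207.] [0.618 0.04  0.088]
thumbscrew 0.17 [114. 273. 157. 310.] [0.462 0.302 0.015]
bridge 0.6 [251. 189. 315. 215.] [0.617 0.04  0.057]
stop 0.64 [275. 170. 297. 181.] [0.674 0.049 0.035]
rivet_cup_mid 0.69 [114. 272. 159. 309.] [0.462 0.303 0.016]
rivet_cup_mid 0.55 [271. 139. 295. 247.] [0.655 0.039 0.03 ]
brush_mid 0.96 [118. 116. 167. 219.] [0.671 0.303 0.016]
side 488.13033958151044 [[-0.952, -0.306, 0.006], [-0.213, 0.649, -0.73], [0.219, -0.696, -0.684]] [0.54  0.175 0.777]
fixture 0.88 [222. 235. 358. 317.] [0.579 0.068 0.018]
fork 0.82 [212. 239. 321. 278.] [0.608 0.043 0.029]
fork 0.82 [291. 178. 340. 234.] [ 0.619 -0.128  0.012]
fork 0.57 [399. 224. 479. 272.] [ 0.372 -0.088  0.01 ]
thumbscrew 0.56 [269. 234. 287. 253.] [0.62  0.049 0.087]
bridge 0.82 [260. 232. 302. 292.] [0.619 0.056 0.057]
stop 0.61 [245. 247. 261. 269.] [0.676 0.047 0.033]
stop 0.4 [267. 236. 289. 254.] [0.619 0.049 0.087]
rivet_cup_mid 0.62 [302. 390. 355. 456.] [0.463 0.288 0.024]
brush_mid 0.94 [122. 348. 226. 430.] [0.667 0.312 0.017]
```

Run:
```python
from h import *
p=cv2.imread('pics/top0.png'); cv2.imwrite('pics/topc.png',cv2.resize(p[120:410,100:460],(720,580),interpolation=cv2.INTER_CUBIC))
p,d,i=cam('top'); X=cloud(d,i)
# fixture plate pixels
m=(abs(X[...,2]-.02)<.004)&(abs(X[...,0]-.6)<.16)&(abs(X[...,1]-.045)<.1)
c=cv2.minAreaRect(X[m][:,:2].astype(np.float32)); print('plate',c,m.sum())
z=X[...,2]; m=(z>.078)&(z<.1)&(abs(X[...,0]-.62)<.05)&(abs(X[...,1]-.04)<.05)
print('head',X[m].mean(0),X[m].min(0),X[m].max(0))
m=(abs(z-.058)<.006)&(abs(X[...,0]-.62)<.05)&(abs(X[...,1]-.04)<.1); print('bridge',cv2.minAreaRect(X[m][:,:2].astype(np.float32)))
# green handle
h=cv2.cvtColor(p,cv2.COLOR_BGR2HSV); g=(h[...,0]>40)&(h[...,0]<90)&(h[...,1]>80)&(z>.03)&(z<.045)&(abs(X[...,1]-.04)<.03)&(abs(X[...,0]-.6)<.15)
q=X[g]; print('green',g.sum(),q.min(0),q.max(0)); 
b=q[q[:,0]<.58]; print(np.polyfit(b[:,0],b[:,1],1),b.mean(0))
b=q[q[:,0]>.645]; print(b.mean(0) if len(b) else '')
```

```text
plate ((0.6225672960281372, 0.04078402370214462), (0.11574333161115646, 0.2552095055580139), 85.7844009399414) 4664
head [0.61888312 0.0408159  0.08819662] [0.60423797 0.0262883  0.07824024] [0.63617279 0.05558858 0.09505606]
bridge ((0.6200429201126099, 0.04099816083908081), (0.10583885759115219, 0.027159079909324646), 86.02174377441406)
green 334 [0.54612416 0.03159113 0.03006705] [0.61094802 0.05446798 0.0440577 ]
[-0.06316515  0.07961403] [0.56199755 0.04411537 0.03351295]
```

View pics/topc.png

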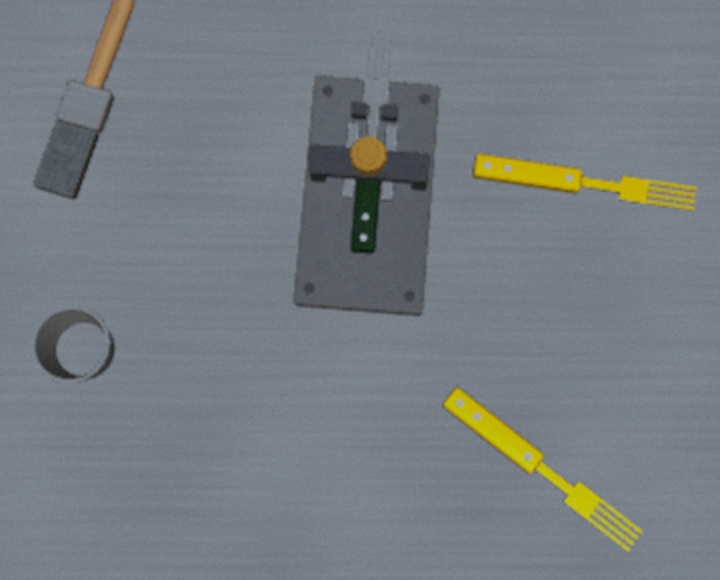

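View pics/side0.png

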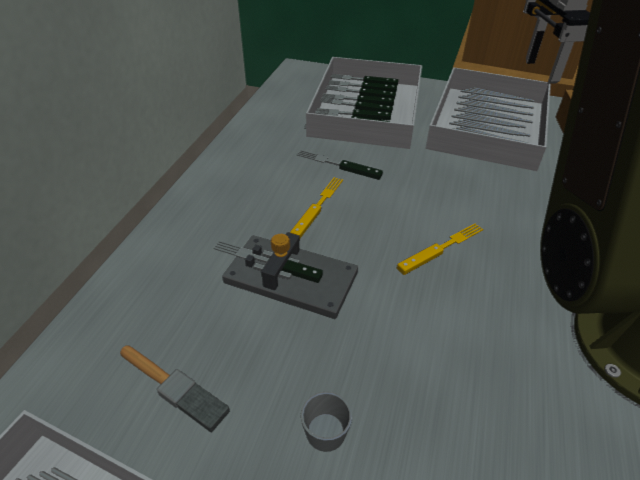

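Candidates (top view, full-frame pixels): green fork under the bridge at (282,215), yellow look-alikes at (385,208) and (370,355). The side view also shows a loose green fork at (345,165) and tray forks at (365,100). I choose the green one in the fixture: it's the only one under the brass screw (284,197), and the crop confirms this. The nest axis is at yaw ≈ -0.07, with the screw near (0.620, 0.041). The butt is at x ≈ 0.547, about 23 mm short.

First I move with shut fingers to above and behind the butt.

carry_out(commands=[1, 29.3, 54.6, 0, 0, 0, -0.506, 1, 29.3, 54.6, 0, 0, 0, -0.506, 1, 29.3, 54.6, 0, 0, 0, -0.506, 1, 29.3, 54.6, 0, 0, 0, -0.506, 1, 29.3, 54.6, 0, 0, 0, -0.506, 1, 29.3, 54.6, 0, 0, 0, -0.506, 1, 29.3, 54.6, 0, 0, 0, -0.506, 1, 29.3, 54.6, 0, 0, 0, -0.506, 1, 29.3, 54.6, 0, 0, 0, -0.506, 1, 29.3, 54.6, 0, 0, 0, -0.506, 1, 29.3, 54.6, 0, 0, 0, -0.506, 1, 29.3, 54.6, 0, 0, 0, -0.506], force=30)

```text
time_s: 1.85
ee_pos: [0.4651, -0.0638, 0.2058]
eef_rot: [-3.141, -0.0, -1.641]
force: [0.3, -1.1, 0.1]
grip_width: 0.0175
```

carry_out(commands=[1, 3, 5.6, 0, 0, 0, 0, 1, 6, 11.1, 0, 0, 0, 0, 1, 6, 11.1, 0, 0, 0, 0, 1, 6, 11.1, -3, 0, 0, 0, 1, 6, 11.1, -6, 0, 0, 0, 1, 6, 11.1, -9, 0, 0, 0, 1, 6, 11.1, -12, 0, 0, 0, 1, 6, 11.1, -14, 0, 0, 0, 1, 6, 11.1, -14, 0, 0, 0, 1, 6, 11.1, -14, 0, 0, 0])

```text
time_s: 2.68
ee_pos: [0.5249, 0.0472, 0.0657]
eef_rot: [3.141, -0.0, -1.641]
force: [0.1, -0.6, 0.4]
grip_width: 0.0006
```

Run:
```python
from h import *
o=ctrl.get_obs(); e=o['ee_pos'];print(e,o['force'],o['moment'],o['grip_width'])
for n in('side','top'):
    p,d,i=cam(n); u,v=map(int,proj(e,i)); print(n,u,v,proj([.547,.046,.028],i),proj([.62,.041,.09],i))
    c=p[max(v-90,0):v+90,max(u-120,0):u+120]; print(max(u-120,0),max(v-90,0))
    cv2.imwrite(f'pics/{n}1.png',cv2.resize(c,None,fx=3,fy=3,interpolation=cv2.INTER_CUBIC))
```

```text
[0.52489902 0.04719307 0.0657414 ] [ 0.13763846 -0.57033995  0.4406297 ] [-0.00619443  0.05956059 -0.00366505] 0.0005920343525495507
side 333 263 (np.float64(320.99342762654175), np.float64(275.01171012798414)) (np.float64(280.97308999803533), np.float64(238.09894336295912))
213 173
top 279 253 (np.float64(280.7049764936912), np.float64(245.16724516173932)) (np.float64(283.4209890518448), np.float64(196.60018687931995))
159 163
```

View pics/side1.png

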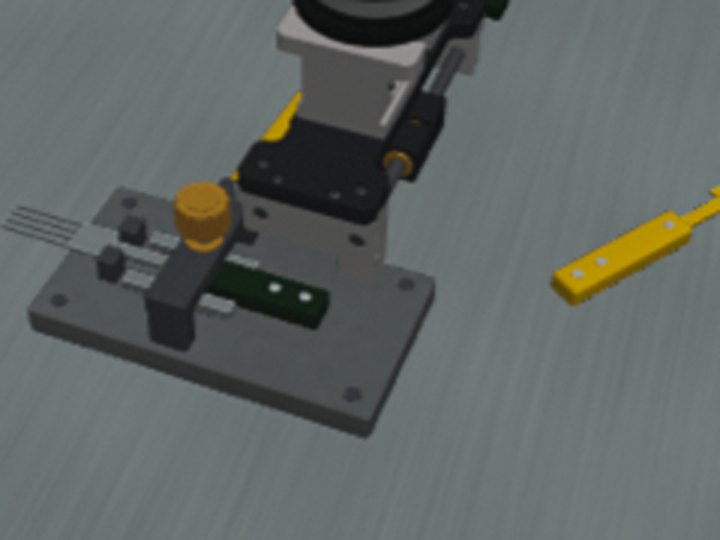

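The side crop shows the shut fingertips (crop 363,275) hanging behind the butt (crop 318,310) and clear of the bridge. I lower them and approach.

carry_out(commands=[1, 0, 0, -1.5, 0, 0, 0, 1, 0, 0, -3, 0, 0, 0, 1, 0, 0, -3.8, 0, 0, 0, 1, 0, 0, -3.8, 0, 0, 0, 1, 0.4, -0.03, -3.8, 0, 0, 0, 1, 0.8, -0.06, -3.8, 0, 0, 0, 1, 1.1, -0.08, -3.8, 0, 0, 0, 1, 1.4, -0.1, -3.8, 0, 0, 0, 1, 1.6, -0.11, -3.8, 0, 0, 0, 1, 1.8, -0.13, -3.8, 0, 0, 0, 1, 2.0, -0.14, -3.8, 0, 0, 0, 1, 2.0, -0.14, -3.8, 0, 0, 0])

```text
time_s: 3.78
ee_pos: [0.5463, 0.0458, 0.0294]
eef_rot: [-3.138, 0.0, -1.641]
force: [-0.9, 0.1, -1.0]
grip_width: 0.0005
```

Run:
```python
from h import *
o=ctrl.get_obs(); print(o['ee_pos'],o['force'],o['moment'])
```

```text
[0.54632009 0.04576052 0.0294409 ] [-0.85405433  0.11200233 -0.97918541] [0.07641654 0.05095451 0.00362986]
```

carry_out(commands=[1, 0.1, -0.01, 0, 0, 0, 0, 1, 0.2, -0.01, 0, 0, 0, 0, 1, 0.3, -0.02, 0, 0, 0, 0, 1, 0.4, -0.03, 0, 0, 0, 0, 1, 0.5, -0.03, 0, 0, 0, 0, 1, 0.6, -0.04, 0, 0, 0, 0, 1, 0.7, -0.05, 0, 0, 0, 0, 1, 0.8, -0.06, 0, 0, 0, 0, 1, 0.9, -0.06, 0, 0, 0, 0, 1, 1.0, -0.07, 0, 0, 0, 0, 1, 1.1, -0.08, 0, 0, 0, 0, 1, 1.1, -0.08, 0, 0, 0, 0])

```text
time_s: 4.78
ee_pos: [0.5575, 0.045, 0.0294]
eef_rot: [-3.138, 0.0, -1.641]
force: [0.3, 0.8, -0.5]
grip_width: 0.0005
```

carry_out(commands=[1, 0.05, 0, 0, 0, 0, 0, 1, 0.1, -0.01, 0, 0, 0, 0, 1, 0.15, -0.01, 0, 0, 0, 0, 1, 0.2, -0.01, 0, 0, 0, 0, 1, 0.25, -0.02, 0, 0, 0, 0, 1, 0.3, -0.02, 0, 0, 0, 0, 1, 0.3, -0.02, 0, 0, 0, 0])

```text
time_s: 5.37
ee_pos: [0.5606, 0.0448, 0.0295]
eef_rot: [-3.138, 0.0, -1.641]
force: [-0.4, 0.3, 0.0]
grip_width: 0.0004
```

Run:
```python
from h import *
o=ctrl.get_obs(); e=o['ee_pos'];print(e,o['force'],o['moment'],o['grip_width'])
for n in('side',):
    p,d,i=cam(n); u,v=300,255
    c=p[max(v-75,0):v+75,max(u-100,0):u+100]
    cv2.imwrite(f'pics/{n}2.png',cv2.resize(c,None,fx=4,fy=4,interpolation=cv2.INTER_CUBIC))
o=ctrl.get_obs(); print(o['force'],o['moment'])
```

```text
[0.56063392 0.04476969 0.02947306] [-0.40208965  0.25995977  0.0192876 ] [ 0.03179876  0.04900687 -0.04314686] 0.00038115588391176246
[ 0.26229089 -0.64859689 -0.92441509] [0.02778836 0.05019531 0.04414772]
```

View pics/side2.png

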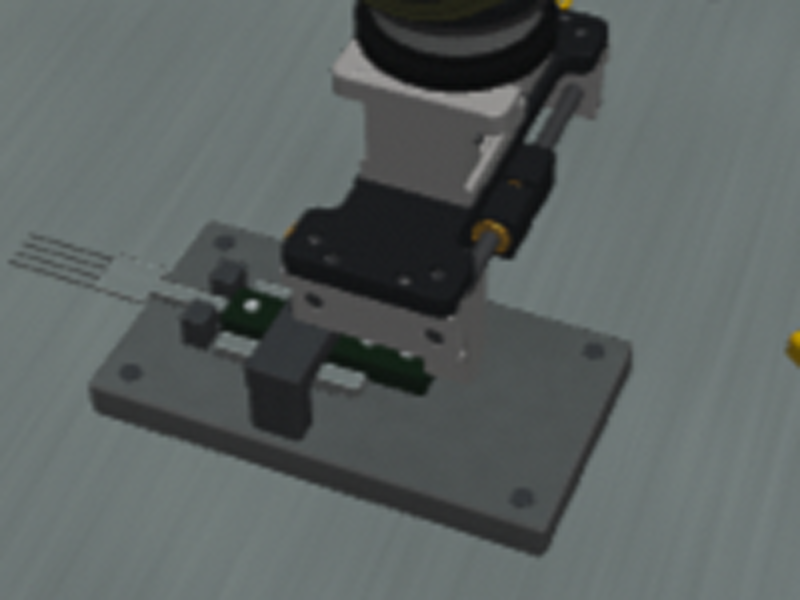

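The fork moved. The green shoulders (crop 225,310) are now just short of the posts (200,325). There's no stop force yet, so I continue in small increments.

carry_out(commands=[1, 0.05, 0, 0, 0, 0, 0, 1, 0.1, -0.01, 0, 0, 0, 0, 1, 0.15, -0.01, 0, 0, 0, 0, 1, 0.15, -0.01, 0, 0, 0, 0])

```text
time_s: 5.75
ee_pos: [0.562, 0.0446, 0.0295]
eef_rot: [-3.138, 0.0, -1.641]
force: [-2.7, -0.4, -0.5]
grip_width: 0.0004
```

carry_out(commands=[1, 0.05, 0, 0, 0, 0, 0, 1, 0.1, -0.01, 0, 0, 0, 0, 1, 0.1, -0.01, 0, 0, 0, 0])

```text
time_s: 6.0
ee_pos: [0.5622, 0.0447, 0.0294]
eef_rot: [-3.141, 0.0, -1.641]
force: [-8.8, 0.7, 5.6]
grip_width: 0.0003
```

The force rose to 9 N with no further travel, so the fork is home. I retreat, rise, and open while turning.

carry_out(commands=[1, -0.5, 0.03, 0, 0, 0, 0, 1, -1.5, 0.1, 0, 0, 0, 0, 1, -2, 0.14, 0, 0, 0, 0, 1, -2, 0.14, 3, 0, 0, 0, 1, -2, 0.14, 7, 0, 0, 0, 1, -2, 0.14, 10, 0, 0, 0, -0.2, -2, 0.14, 12, 0, 0, 0.12, -0.2, -2, 0.14, 12, 0, 0, 0.24, -0.2, -2, 0.14, 12, 0, 0, 0.36, -0.2, -2, 0.14, 12, 0, 0, 0.48, -0.2, -2, 0.14, 12, 0, 0, 0.6, -0.2, -2, 0.14, 12, 0, 0, 0.72])

```text
time_s: 7.0
ee_pos: [0.5422, 0.0461, 0.1496]
eef_rot: [-3.14, -0.0, -0.915]
force: [0.7, -0.3, 0.1]
grip_width: 0.0367
```

carry_out(commands=[-0.2, 0, 0, 0, 0, 0, 0.12, -0.2, 0, 0, 0, 0, 0, 0.24, -0.2, 0, 0, 0, 0, 0, 0.36, -0.2, 0, 0, 0, 0, 0, 0.48, -0.2, 0, 0, 0, 0, 0, 0.6, -0.2, 0, 0, 0, 0, 0, 0.72, -0.2, 0, 0, 0, 0, 0, 0.84, -0.2, 0, 0, 0, 0, 0, 0.96, -0.2, 0, 0, 0, 0, 0, 1.08, -0.2, 0, 0, 0, 0, 0, 1.2, -0.2, 0, 0, 0, 0, 0, 1.32, -0.2, 0, 0, 0, 0, 0, 1.44])

```text
time_s: 8.0
ee_pos: [0.5423, 0.0461, 0.1497]
eef_rot: [-3.14, -0.001, 0.531]
force: [-0.3, 0.3, -0.8]
grip_width: 0.0561
```

Run:
```python
from h import *
o=ctrl.get_obs(); e=o['ee_pos'];print(e,o['eef_rot'],o['force'],o['moment'],o['grip_width'],o['qpos'])
p,d,i=cam('top'); X=cloud(d,i); z=X[...,2]
h=cv2.cvtColor(p,cv2.COLOR_BGR2HSV)
br=(h[...,0]>8)&(h[...,0]<28)&(h[...,1]>120)&(abs(X[...,0]-.62)<.04)&(abs(X[...,1]-.04)<.04)
q=X[br]; t=q[abs(q[:,2]-np.percentile(q[:,2],80))<.003]
print('head',len(t),t.mean(0),t.min(0),t.max(0), cv2.minEnclosingCircle(t[:,:2].astype(np.float32)))
cv2.imwrite('pics/top3.png',cv2.resize(p[120:270,200:400],None,fx=4,fy=4,interpolation=cv2.INTER_CUBIC))
```

```text
[0.54229287 0.04607753 0.14965903] [-3.14046085e+00 -9.89303741e-04  5.30861653e-01] [-0.27012979  0.34030823 -0.78070897] [-0.01475194 -0.13517688  0.01876   ] 0.05614839529181341 [ 1.67310550e-02  3.38822839e-01  1.60454446e+00  1.58061325e-03
  1.19792097e+00 -5.14706743e-01]Traceback (most recent call last):
  File "<stdin>", line 6, in <module>
    return _quantile_unchecked(
        a, q, axis, out, overwrite_input, method, keepdims, weights)
    return _ureduce(a,
                    func=_quantile_ureduce_func,
    ...<5 lines>...
                    overwrite_input=overwrite_input,
                    method=method)
    r = func(a, **kwargs)
    result = _quantile(arr,
                       quantiles=q,
    ...<2 lines>...
                       out=out,
                       weights=wgt)
    slices_having_nans = np.isnan(arr[-1, ...])
                                  ~~~^^^^^^^^^
IndexError: index -1 is out of bounds for axis 0 with size 0
```

The hand hides the head from the top camera. The earlier estimates agree within 1 mm: head (0.620, 0.041), bridge (0.620, 0.041), and the measured home contact. I'll use those.

carry_out(commands=[-0.2, 2, -0.13, 0, 0, 0, 0.12, -0.2, 4, -0.26, 0, 0, 0, 0.24, -0.2, 6, -0.4, 0, 0, 0, 0.36, -0.2, 7.8, -0.5, 0, 0, 0, 0.48, -0.2, 7.8, -0.5, 0, 0, 0, 0.6, -0.2, 7.8, -0.5, 0, 0, 0, 0.72, -0.2, 7.8, -0.5, -1, 0, 0, 0.8, -0.2, 7.8, -0.5, -3, 0, 0, 0.8, -0.2, 7.8, -0.5, -3.5, 0, 0, 0.8, -0.2, 7.8, -0.5, -3.5, 0, 0, 0.8])

```text
time_s: 8.88
ee_pos: [0.6195, 0.041, 0.1132]
eef_rot: [-3.138, -0.0, 1.338]
force: [-0.7, 0.7, 0.8]
grip_width: 0.0562
```

Run:
```python
from h import *
o=ctrl.get_obs(); e=o['ee_pos'];print(e,o['eef_rot'],o['force'],o['moment'],o['grip_width'])
p,d,i=cam('side'); u,v=285,235
cv2.imwrite('pics/side4.png',cv2.resize(p[v-75:v+75,u-100:u+100],None,fx=4,fy=4,interpolation=cv2.INTER_CUBIC))
print(proj([.62,.041,.09],i),proj(e,i))
```

```text
[0.61953978 0.04103725 0.11319214] [-3.13789107e+00 -2.73374866e-04  1.33753996e+00] [-0.67982756  0.71833909  0.79295312] [ 0.03625126 -0.12640455  0.03545785] 0.05621618084359066
(np.float64(280.97308999803533), np.float64(238.09894336295912)) (np.float64(280.58806221062696), np.float64(227.97964928368236))
```

View pics/side4.png

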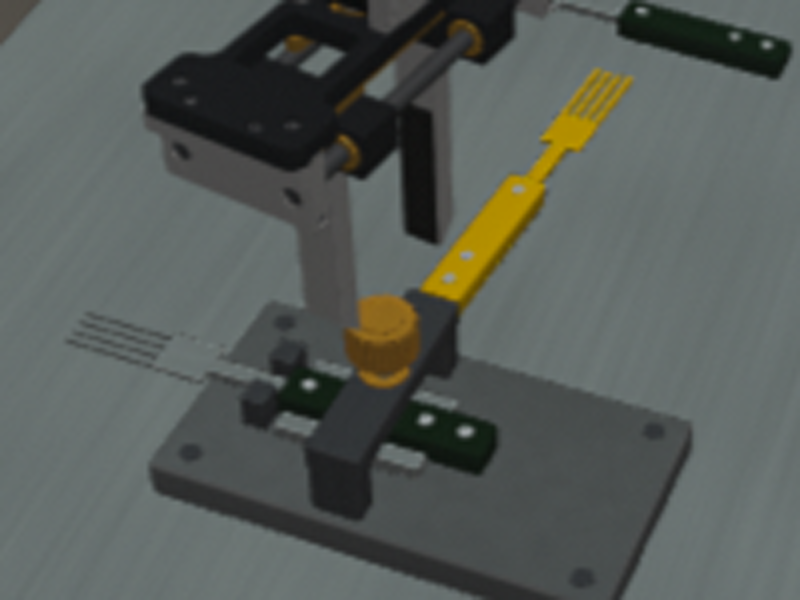

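The side view shows the fork home with its shoulders on the posts (crop 285,385). The fingers straddle the brass head (382,340), and the pads reach down to the tips. I lower and close.

carry_out(commands=[-0.2, 0.05, 0, -2, 0, 0, 0, -0.2, 0.05, 0, -4, 0, 0, 0, -0.2, 0.05, 0, -4, 0, 0, 0, 0.3, 0.05, 0, -4, 0, 0, 0, 0.5, 0.05, 0, -4, 0, 0, 0, 1, 0.05, 0, -4, 0, 0, 0, 1, 0.05, 0, -4, 0, 0, 0, 1, 0.05, 0, -4, 0, 0, 0, 1, 0.05, 0, -4, 0, 0, 0, 1, 0.05, 0, -4, 0, 0, 0, 1, 0.05, 0, -4, 0, 0, 0], force=35)

```text
time_s: 9.85
ee_pos: [0.6211, 0.0413, 0.0755]
eef_rot: [-3.141, -0.001, 1.338]
force: [-0.3, 1.7, 4.7]
grip_width: 0.0293
```

```bash
cat > s.py <<'E'
from h import *
for k in range(4):
    o=ctrl.get_obs(); print(np.round(o['ee_pos'],4),np.round(o['eef_rot'],3),np.round(o['force'],1),np.round(o['moment'],3),round(float(o['grip_width']),4),np.round(o['qpos'][5],3),np.round(o['tau'][5],3))
    if k<3: viewer.camera('side')
E
python3 s.py
```

```text
[0.6211 0.0413 0.0755] [-3.141e+00 -1.000e-03  1.338e+00] [-0.3  1.7  4.7] [ 0.402 -0.154  0.013] 0.0293 -1.332 -0.015
[0.6211 0.0412 0.0755] [-3.141e+00 -1.000e-03  1.338e+00] [-0.3  2.   6.1] [ 0.392 -0.202 -0.04 ] 0.0294 -1.332 -0.015
[0.6211 0.0413 0.0755] [-3.141e+00 -1.000e-03  1.338e+00] [1.1 1.8 5.8] [ 0.429 -0.168 -0.036] 0.0292 -1.332 -0.015
[0.6211 0.0412 0.0755] [-3.141e+00 -1.000e-03  1.338e+00] [0.6 1.9 7. ] [ 0.404 -0.204  0.002] 0.0287 -1.332 -0.015
```

Gripped. I turn clockwise in stages, following the thread down 3 mm/rad.

carry_out(commands=[1, 0, 0, -0.03, 0, 0, -0.1, 1, 0, 0, -0.06, 0, 0, -0.2, 1, 0, 0, -0.09, 0, 0, -0.3, 1, 0, 0, -0.12, 0, 0, -0.4, 1, 0, 0, -0.12, 0, 0, -0.4])

```text
time_s: 10.42
ee_pos: [0.6212, 0.0413, 0.0744]
eef_rot: [-3.141, -0.002, 0.933]
force: [1.0, 1.6, 1.5]
grip_width: 0.0291
```

```bash
python3 s.py
```

```text
[0.6212 0.0413 0.0744] [-3.141e+00 -2.000e-03  9.330e-01] [1.  1.6 1.5] [ 0.317 -0.195 -0.029] 0.0291 -0.927 2.293
[0.6212 0.0413 0.0744] [-3.141e+00 -1.000e-03  9.400e-01] [0.7 1.7 1.2] [ 0.317 -0.208 -0.118] 0.0291 -0.933 1.329
[0.6212 0.0413 0.0744] [-3.141e+00 -2.000e-03  9.410e-01] [0.8 2.  1.9] [ 0.377 -0.19  -0.125] 0.0292 -0.935 0.374
[0.6212 0.0413 0.0744] [-3.141e+00 -2.000e-03  9.410e-01] [0.5 2.2 2. ] [ 0.386 -0.156 -0.136] 0.0288 -0.935 -0.017
```

carry_out(commands=[1, 0, 0, -0.03, 0, 0, -0.1, 1, 0, 0, -0.06, 0, 0, -0.2, 1, 0, 0, -0.08, 0, 0, -0.26, 1, 0, 0, -0.09, 0, 0, -0.3, 1, 0, 0, -0.1, 0, 0, -0.34, 1, 0, 0, -0.11, 0, 0, -0.38, 1, 0, 0, -0.13, 0, 0, -0.42])

```text
time_s: 11.15
ee_pos: [0.6213, 0.0414, 0.0732]
eef_rot: [-3.141, -0.002, 0.522]
force: [0.5, 1.8, 2.1]
grip_width: 0.029
```

```bash
python3 s.py
```

```text
[0.6213 0.0414 0.0732] [-3.141e+00 -2.000e-03  5.220e-01] [0.5 1.8 2.1] [ 0.278 -0.193  0.126] 0.029 -0.516 -0.86
[0.6213 0.0414 0.0732] [-3.141e+00 -2.000e-03  5.190e-01] [1.1 1.6 1.5] [ 0.339 -0.2    0.1  ] 0.0292 -0.513 -0.591
[0.6212 0.0414 0.0732] [-3.141e+00 -2.000e-03  5.230e-01] [0.9 1.8 1.2] [ 0.318 -0.23   0.007] 0.0293 -0.516 0.949
[0.6213 0.0414 0.0732] [-3.141e+00 -2.000e-03  5.240e-01] [0.8 2.1 1.4] [ 0.34  -0.282  0.005] 0.0293 -0.518 0.422
```

carry_out(commands=[1, 0, 0, -0.01, 0, 0, -0.04, 1, 0, 0, -0.02, 0, 0, -0.08, 1, 0, 0, -0.04, 0, 0, -0.12, 1, 0, 0, -0.05, 0, 0, -0.16, 1, 0, 0, -0.06, 0, 0, -0.2])

```text
time_s: 11.72
ee_pos: [0.6213, 0.0414, 0.0727]
eef_rot: [-3.141, -0.002, 0.325]
force: [1.1, 1.6, 1.4]
grip_width: 0.0288
```

```bash
cat > m.py <<'E'
from h import *
o=ctrl.get_obs(); y=o['eef_rot'][2]; print('turned',round(1.338-y,3),'Mz',np.round(o['moment'],3),'F',np.round(o['force'],1),'z',round(o['ee_pos'][2],4),'w',round(float(o['grip_width']),4),'q6',round(o['qpos'][5],3))
E
python3 m.py
```

```text
turned 1.013 Mz [ 0.321 -0.265  0.152] F [1.1 1.6 1.4] z 0.0727 w 0.0288 q6 -0.318
```

carry_out(commands=[1, 0, 0, -0.01, 0, 0, -0.04, 1, 0, 0, -0.02, 0, 0, -0.08, 1, 0, 0, -0.04, 0, 0, -0.12, 1, 0, 0, -0.05, 0, 0, -0.16, 1, 0, 0, -0.06, 0, 0, -0.2])

```text
time_s: 12.13
ee_pos: [0.6214, 0.0414, 0.0721]
eef_rot: [-3.141, -0.002, 0.127]
force: [1.3, 1.5, 0.7]
grip_width: 0.0288
```

```bash
python3 m.py
```

```text
turned 1.211 Mz [ 0.249 -0.297  0.171] F [1.3 1.5 0.7] z 0.0721 w 0.0288 q6 -0.119
```

carry_out(commands=[1, 0, 0, -0.01, 0, 0, -0.04, 1, 0, 0, -0.02, 0, 0, -0.08, 1, 0, 0, -0.04, 0, 0, -0.12, 1, 0, 0, -0.05, 0, 0, -0.16])

```text
time_s: 12.47
ee_pos: [0.6214, 0.0414, 0.0716]
eef_rot: [-3.141, -0.002, -0.032]
force: [2.1, 1.3, 0.2]
grip_width: 0.0291
```

```bash
python3 m.py
```

```text
turned 1.37 Mz [ 0.298 -0.24   0.154] F [2.1 1.3 0.2] z 0.0716 w 0.0291 q6 0.04
```

carry_out(commands=[1, 0, 0, -0.01, 0, 0, -0.04, 1, 0, 0, -0.02, 0, 0, -0.08, 1, 0, 0, -0.04, 0, 0, -0.12, 1, 0, 0, -0.05, 0, 0, -0.16])

```text
time_s: 12.8
ee_pos: [0.6215, 0.0414, 0.0711]
eef_rot: [-3.141, -0.002, -0.191]
force: [1.3, 0.6, 0.8]
grip_width: 0.0294
```

```bash
python3 m.py
```

```text
turned 1.529 Mz [ 0.247 -0.21   0.108] F [1.3 0.6 0.8] z 0.0711 w 0.0294 q6 0.199
```

carry_out(commands=[1, 0, 0, -0.01, 0, 0, -0.04, 1, 0, 0, -0.02, 0, 0, -0.08, 1, 0, 0, -0.04, 0, 0, -0.12, 1, 0, 0, -0.05, 0, 0, -0.16])

```text
time_s: 13.13
ee_pos: [0.6215, 0.0414, 0.0706]
eef_rot: [-3.142, -0.002, -0.35]
force: [1.4, 1.2, 1.6]
grip_width: 0.0289
```

```bash
python3 m.py
```

```text
turned 1.688 Mz [ 0.263 -0.278  0.172] F [1.4 1.2 1.6] z 0.0706 w 0.0289 q6 0.358
```

carry_out(commands=[1, 0, 0, -0.01, 0, 0, -0.04, 1, 0, 0, -0.02, 0, 0, -0.08, 1, 0, 0, -0.04, 0, 0, -0.12, 1, 0, 0, -0.05, 0, 0, -0.16])

```text
time_s: 13.47
ee_pos: [0.6215, 0.0414, 0.0703]
eef_rot: [-3.142, -0.003, -0.509]
force: [-1.3, 0.7, 3.2]
grip_width: 0.0293
```

```bash
python3 m.py
```

```text
turned 1.847 Mz [0.241 0.039 0.193] F [-1.3  0.7  3.2] z 0.0703 w 0.0293 q6 0.517
```

carry_out(commands=[1, 0, 0, -0.01, 0, 0, -0.04, 1, 0, 0, -0.02, 0, 0, -0.08])

```text
time_s: 13.63
ee_pos: [0.6216, 0.0413, 0.0703]
eef_rot: [-3.142, -0.003, -0.587]
force: [-0.5, 0.8, 3.4]
grip_width: 0.0291
```

```bash
python3 m.py
```

```text
turned 1.925 Mz [0.199 0.059 0.238] F [-0.5  0.8  3.4] z 0.0703 w 0.0291 q6 0.596
```

carry_out(commands=[1, 0, 0, -0.01, 0, 0, -0.04, 1, 0, 0, -0.02, 0, 0, -0.08])

```text
time_s: 13.8
ee_pos: [0.6216, 0.0413, 0.0703]
eef_rot: [3.142, -0.003, -0.666]
force: [-1.1, 0.8, 3.6]
grip_width: 0.0291
```

```bash
python3 m.py
```

```text
turned 2.004 Mz [0.195 0.049 0.27 ] F [-1.1  0.8  3.6] z 0.0703 w 0.0291 q6 0.675
```

carry_out(commands=[1, 0, 0, 0, 0, 0, -0.04])

```text
time_s: 13.88
ee_pos: [0.6216, 0.0413, 0.0703]
eef_rot: [3.141, -0.003, -0.704]
force: [0.9, 0.8, -0.7]
grip_width: 0.0291
```

```bash
python3 m.py; python3 s.py
```

```text
turned 2.042 Mz [ 0.246 -0.163  0.298] F [ 0.9  0.8 -0.7] z 0.0703 w 0.0291 q6 0.714
[0.6216 0.0413 0.0703] [ 3.141e+00 -3.000e-03 -7.040e-01] [ 0.9  0.8 -0.7] [ 0.246 -0.163  0.298] 0.0291 0.714 -0.639
[0.6215 0.0413 0.0703] [ 3.141e+00 -3.000e-03 -7.070e-01] [-0.2  1.8  0.7] [ 0.241 -0.123  0.265] 0.0288 0.717 -0.384
[0.6215 0.0413 0.0702] [ 3.141e+00 -3.000e-03 -7.040e-01] [0.1 0.8 1.2] [ 0.24  -0.092  0.146] 0.029 0.713 1.078
[0.6216 0.0413 0.0703] [ 3.141e+00 -3.000e-03 -7.030e-01] [0.1 1.4 1. ] [ 0.225 -0.148  0.228] 0.0294 0.712 0.562
```

Torque is 0.298 N m against about 0.147 running, so about +0.15, which is snug. Now I open and retreat straight up and back.

carry_out(commands=[0.2, 0, 0, 0, 0, 0, 0, -0.2, 0, 0, 0, 0, 0, 0, -0.2, 0, 0, 0, 0, 0, 0, -0.2, 0, 0, 0, 0, 0, 0, -0.2, 0, 0, 0, 0, 0, 0, -0.2, 0, 0, 2, 0, 0, 0, -0.2, 0, 0, 5, 0, 0, 0, -0.2, 0, 0, 8, 0, 0, 0, -0.2, 0, 0, 12, 0, 0, 0, -0.2, -4, 0, 14, 0, 0, 0, -0.2, -8, 0, 14, 0, 0, 0, -0.2, -12, 0, 14, 0, 0, 0])

```text
time_s: 15.03
ee_pos: [0.5004, 0.0413, 0.2111]
eef_rot: [-3.14, -0.004, -0.703]
force: [-0.2, 0.5, -0.1]
grip_width: 0.0565
```

carry_out(commands=[-0.2, -4, -4, 0, 0, 0, 0, -0.2, -8, -8, 0, 0, 0, 0, -0.2, -10, -12, 0, 0, 0, 0, -0.2, -10, -16, 0, 0, 0, 0, -0.2, -10, -20, 0, 0, 0, 0, -0.2, -10, -20, 0, 0, 0, 0])

```text
time_s: 15.53
ee_pos: [0.3993, -0.1615, 0.2117]
eef_rot: [-3.14, -0.006, -0.703]
force: [0.5, -0.1, -0.7]
grip_width: 0.0566
```

```bash
python3 s.py|tail -1
python3 - <<'E'
from h import *
p,d,i=cam('top'); X=cloud(d,i); z=X[...,2]
m=(z>.07)&(z<.1)&(abs(X[...,0]-.62)<.03)&(abs(X[...,1]-.04)<.03); print('head',X[m].mean(0))
h=cv2.cvtColor(p,cv2.COLOR_BGR2HSV); g=(h[...,0]>40)&(h[...,0]<90)&(h[...,1]>80)&(z>.03)&(z<.045)&(abs(X[...,1]-.04)<.03)&(abs(X[...,0]-.6)<.15)
q=X[g]; print('green',g.sum(),q.min(0),q.max(0))
a=cv2.resize(p[140:290,230:390],(640,600),interpolation=cv2.INTER_CUBIC); cv2.imwrite('pics/top5.png',a)
p,d,i=cam('side'); cv2.imwrite('pics/side5.png',cv2.resize(p[170:320,190:390],(800,600),interpolation=cv2.INTER_CUBIC))
for t in ('rivet_cup_mid','brush_mid','fork'):
    for r in nets.silhouettes('side',t)[:3]: print(t,round(r['confidence'],2),np.round(r['extent']))
E
```

```text
[ 0.4    -0.16    0.2111] [-3.14  -0.004 -0.705] [0.1 0.1 0.7] [-0.024 -0.026  0.005] 0.0562 0.24 -0.562
head [0.61886082 0.04100547 0.08227327]
green 282 [0.57106568 0.0283615  0.0300467 ] [0.67120514 0.05290848 0.03813022]
rivet_cup_mid 0.7 [301. 392. 354. 454.]
brush_mid 0.63 [124. 348. 230. 431.]
fork 0.84 [290. 178. 342. 236.]
fork 0.76 [397. 224. 478. 271.]
fork 0.67 [203. 236. 309. 276.]
```

View pics/side5.png

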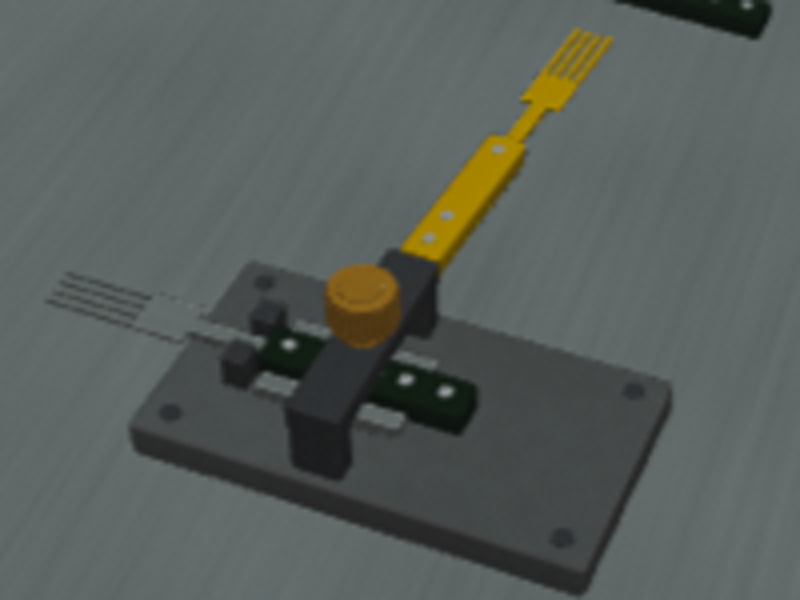

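The shoulders sit against the posts (crop 262,350), and the butt is at x ≈ 0.571. The head (362,305) is about 6 mm lower, which matches 2 rad of turn. The bystanders haven't moved.

```bash
python3 -c "
from station import ticket; print(ticket.hand_in())"
```

```text
the job is handed in; nothing more can be done
None
```

The fork is home against the stop and clamped, and I've handed the job in at about 16 s on the robot's clock (limit 67 s). I viewed 6 pictures; the hand-in reports no verdict.

- **Push:** I pushed the butt with shut fingers until the force rose from about 1 N to 9 N with no further travel. The last view shows the shoulders on the posts, with the handle at x = 0.571–0.671 m.
- **Clamping:** I turned the thumbscrew 2.04 rad clockwise in one grip. Running torque averaged about 0.147 N m, and it began to rise at about 1.8 rad. I stopped at 0.298 N m, about 0.15 above running and about 0.25 rad past first touch. Each torque reading is only good to about 0.03 N m.
- **After letting go:** The head is about 6 mm lower, which fits 2 rad of turn. The gripper is clear and reads no contact force. The cup, brush and yellow forks show the same outlines as at the start, within a few pixels. I did not measure the loose green fork again; it was only partly in the last crop, and the arm never went near it.

One check failed: a measurement of the screw head from above found nothing because the hand was in the way. I used the earlier position estimates instead, which agreed to about 1 mm.

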